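# Bowl under the spout, grater on

### The job

Get the electric grater going: push the salad bowl along the table, without picking it up, until the grater's spout is well over the inside of the bowl. Then flip the toggle switch on the grater's low deck over to the spout side, so that it snaps across and stays there. Leave the bowl standing flat under the spout, and do not disturb the jar, the ramekin, the hand grater or the carrot.

Things in the scene. Friction and masses are not known exactly. Their poses are not given: they have to be found in the camera images.
- grater: White electric grater, fixed. Origin at table height under its tower: 130 mm (own x) by 160 (own y), 160 tall, a steel hopper on top to 215. A steel neck, 60 wide, at heights 105 to 155, juts from the tower's -x face to x = -170; the spout hangs under its end. A low deck with the switch, 130 wide, top at height 85, runs from the tower towards own -y, from y = -80 to -200.
- spout (a point): Centre of the spout's round mouth (42 mm across), facing down, 95 mm above the table, at own x = -145 mm, y = 0 of the grater: 80 mm out from the tower's face.
- switch (a joint): Toggle switch (rad): 0 = off, leaning 0.5 from vertical towards the grater's own +x, away from the spout side; 1.0 = on, leaning 0.5 towards own -x, the spout side. A spring drives it from upright (0.5) to either stop: 0.18 N m at the stops, fading to nothing at upright; pushed past 0.5 it snaps over by itself. About 3.5 N at the cap starts it.
- switch_tip (a point): Centre of the switch's black ball cap (18 mm across) at the end of its 9 mm thick steel rod, 55 mm from the pivot; it moves with the switch. About 136 mm above the table at either stop (27 mm to one side of the pivot), 143 mm when upright.
- switch_pivot (a point): Pivot of the switch, in the middle of the deck, 88 mm above the table, at own x = 0, y = -140 mm of the grater. The switch swings in the plane of the grater's own x and z axes.
- bowl: Loose grey-blue salad bowl, 160 mm across the rim, 116 mm across the foot, 55 mm tall, wall 5 mm, 0.3 to 0.55 kg, empty. Origin at the centre of its underside. It slides flat when pushed on the outside near or below the rim.
- jar: Glass jar with steel lid, 52 mm across, 86 mm tall, loose, to be left alone. Origin at the centre of its underside.
- ramekin: Small white ceramic ramekin, 70 mm across, 42 mm tall, loose, to be left alone. Origin at the centre of its underside.
- flat_grater: Flat steel hand grater lying on the table, 258 by 79 by 14 mm, with a red handle, loose, to be left alone. Origin underneath, x axis along its length: handle from -143 to -53 mm, blade from -55 to 115 mm.
- carrot: Whole carrot lying on the table, about 165 mm long and 34 mm thick, loose, to be left alone. Origin underneath its middle, x axis along it.

How it is judged (in metres and radians):
On the way, in this order (a step that is already met when the one before it is completed fails the run):
1. the bowl stands under the spout, switch still off (horizontal distance between bowl and spout below 0.045 m and height (world z) of bowl below 0.006 m and angle between bowl's own z axis and vertical below 0.06 rad and value of joint switch below 0.3 rad), for 0.2 s.
2. the switch has snapped over to on (value of joint switch above 0.9 rad), for 0.2 s.
At the end, for the whole second after the job is handed in: The switch rests within 0.1 rad of its on stop, and the bowl stands flat and still on the table with its centre within 45 mm (horizontally) of the spout's centre (value of joint switch above 0.9 rad and horizontal distance between bowl and spout below 0.045 m and height (world z) of bowl below 0.006 m and angle between bowl's own z axis and vertical below 0.06 rad and linear speed of bowl below 0.02 m/s); the robot touches nothing.
It fails at once if the bowl is lifted off the table (height (world z) of bowl above 0.015 m).
It fails at once if the bowl is tipped (angle between bowl's own z axis and vertical above 0.3 rad).
It fails at once if the switch is flipped while the bowl is not under the spout (value of joint switch above 0.5 rad and not (horizontal distance between bowl and spout below 0.045 m)).
It fails at once if the jar, ramekin, hand grater or carrot is disturbed (moved over 30 mm) (distance of any of jar, ramekin, flat_grater, carrot from where it was at the start of the episode above 0.03 m).
It also fails if it takes over 54 s, if anything falls off the work surface, if the arm or the gripper's body presses on something with over 40 N, if the wrist force passes 120 N, or if a joint passes its speed limit or range.

### The arm

A 6-joint arm with a two-finger parallel gripper is mounted at the origin on the work surface. World frame = base frame: x ahead of the robot, y to its left, z up, the work surface at z = 0. Lengths are in mm, angles in degrees, forces in N, time in s.
With the tool pointing down it reaches from about 350 to 850 mm from the base axis. Payload 8.1 kg.
Tool frame: the origin (TCP) lies at the very end of the fingers, on their centre line; the grasp point (between the pads) lies r.tcp_to_grasp behind it (r.tcp_to_grasp is the distance from the TCP to the grasp point, in mm); z points along the fingers, y is the line along which they close (so a half turn about z gives the same grasp; the last joint's range is limited). The gripper opens to 85 mm and grips with 20 to 120 N. Pads are 22 mm wide; open, the fingers measure 114 mm over their backs; the gripper's body (76 mm by 85 mm) begins 54 mm behind the grasp point. The pads swing forward as they close: fully open they stand 13 mm farther back than shut.
Start: joints at [58.132, 7.471, 85.268, -0, 87.261, -4.893], TCP at [272.14, 534.738, 231.292] pointing down, gripper open.
Joint ranges: [-169.43, 169.43], [-51.17, 129.36], [1.28, 143.12], [-76.62, 256.62], [0, 156.53], [-152.29, 152.29]. Speed limits (degrees/s): [136.94, 136.94, 159.86, 180, 180, 180].

### API

Orientations are given as [roll, pitch, yaw] about the fixed x, y, z axes, in that order (R = Rz(yaw) Ry(pitch) Rx(roll)).
In Python, from bench import r gives the robot as it stands.
- The arm moves only by the shell command python3 -m handwheel 'ROWS' [OPENING] [FORCE]. ROWS is JSON, a list of rows, each a list of 4 numbers: the shift along the tool's x, y, z in m, then the turn about the tool's z in degrees. A call has 1 to 10 rows; each row shifts and turns the commanded pose from where the row before left it, along the tool's axes as they then stand; what a row does not reach is not made up. A row lasts 1/10 s, in which the tool goes at most 50 mm and 8.59 degrees, less where a joint would pass 70% of its speed; a pose out of reach is approached as far as the arm can. A call is refused whole if a number of a shift passes 0.05 or a number of a turn 8.59, either way. A call with a gripper value outside its range is refused whole. OPENING is the finger opening in m, from 0 to 0.0854, set as the call begins (- or left out, the last holds). The fingers move at their own pace and stop on an object; FORCE is the grip in N (left out, the last holds). Time passes only in rows, so rows that do not move let the fingers close. It gives the time, the measured TCP pose, the force, the opening and the grip force at its end, in the units of the state.
- r.sense(): the state, without advancing time (a new reading comes with each control period).
- r.snapshot(name): name is "scene" or "top" or "wrist"; returns the picture (400x640x3 uint8, red, green, blue); there is no depth.
- r.camera_params(name): a dict with "fx", "fy", "cx", "cy" (pixels), "D" ([k1, k2, p1, p2, k3] as OpenCV has them; the pictures are not rectified), "R" (3x3) and "t" (3): a world point X has camera coordinates R X + t; the wrist camera has in their place "mount" (4x4, takes a point from camera to tool coordinates, whose origin is the TCP and whose axes are the flange's). Camera axes: x right, y down, z forward; pixel columns grow to the right and rows downward; lengths in mm; the calibration is good to about 2 mm. A picture is of the moment at which its call begins: read the wrist's pose just before it. camera_params takes no time and is no camera call.
- r.hand_in(): hands the job in; it is judged then, once.
The state is a dict: "time": time; "joint_pos": joint angles; "qd": joint speeds; "joint_efforts": joint torques, N m; "tool_pos": TCP position; "tcp_rot": TCP orientation; "ft_force": force on the tool from outside, world axes, zero at the start; "wrist_torque": the same for the moment, N m; "finger_gap": finger opening in mm; "grip_force": force on a finger pad.
Only numpy, scipy, OpenCV 4.12 (cv2) and the standard library are available. Lean on these libraries where they do the work, as an engineer would, in place of code of your own. Each camera call takes 0.05 s, during which the arm holds its last target. There are 200 camera calls.

## Working session

There is one attempt and no reset: what is moved stays moved. The work goes in short steps, Python scripts to look and compute and a shell command to move; the robot and the scene stay as the last step left them, time stands still between calls to the robot, and variables do not carry over. Pictures are saved under pics/ and viewed, at most 10 in all, crops included, and the job is handed in when it is done.

```bash
mkdir -p pics
python3 - <<'E'
from bench import r
import cv2
for n in("scene","top"):
    cv2.imwrite(f"pics/{n}0.png",r.snapshot(n)[:,:,::-1]); p=r.camera_params(n); print(n,{k:(v.tolist() if hasattr(v,'tolist') else v) for k,v in p.items()})
s=r.sense();print(s['time'],s['tool_pos'],s['tcp_rot'],s['finger_gap'],r.tcp_to_grasp)
E
```

```text
scene {'fx': 455.2600252426692, 'fy': 455.2600252426692, 'cx': 320.48761903569437, 'cy': 195.50288414002705, 'D': [-0.02366295475126482, 0.0, 0.0, 0.0, 0.0], 'R': [[0.4128330562496432, 0.9106501324157711, 0.016887983855908627], [0.6800390198727524, -0.2958474459891326, -0.6708362096310944], [-0.6059008162381738, 0.28842785065393, -0.7414132288063577]], 't': [-150.7849300163126, -317.19694132592707, 1748.3075186867388]}
top {'fx': 361.77064410883656, 'fy': 361.77064410883656, 'cx': 318.14052740252026, 'cy': 198.90295368866674, 'D': [-0.05881879780703135, 0.0, 0.0, 0.0, 0.0], 'R': [[-0.017100128451125855, -0.9997602211145165, 0.01367793420103513], [-0.9864766663773763, 0.01463951090530341, -0.1632466581998908], [0.16300727683123062, -0.016284501758001415, -0.9864904676186993]], 't': [-80.38832053213301, 558.0531997231824, 1087.702857287816]}
0.1 [271.87809491 534.30573996 230.32928624] [-1.79903509e+02 -6.43916579e-03  1.53026241e+02] 85.85005554534159 18.700000000000003
```

View pics/top0.png

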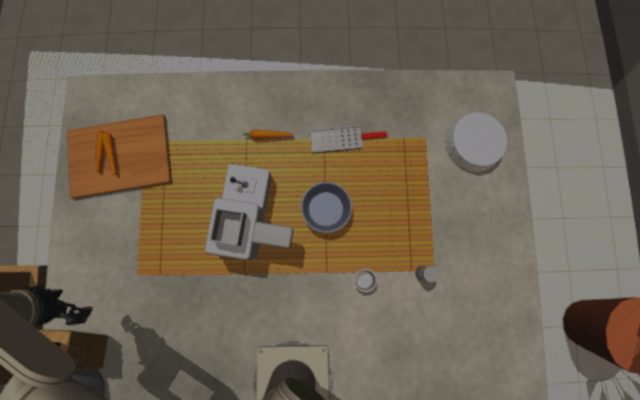

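View pics/scene0.png

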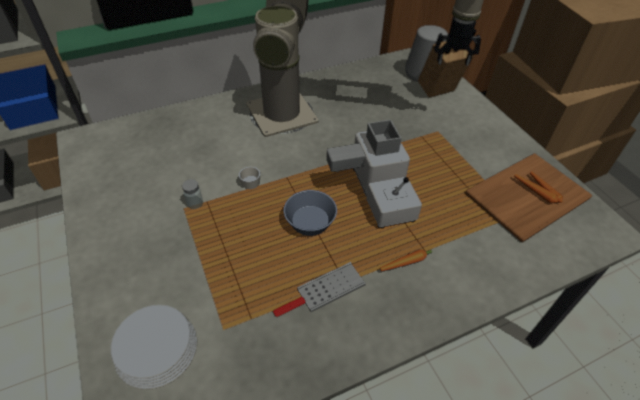

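The top view shows the grater at about (235,215), its neck end at (291,237), the switch at (238,182), and the bowl at (326,208). The ramekin is at (366,281) and the jar at (428,274). I'll enlarge both views.

Run:
```python
import cv2
a=cv2.imread("pics/top0.png")[120:300,195:395]; cv2.imwrite("pics/topc.png",cv2.resize(a,None,fx=3.3,fy=3.3,interpolation=cv2.INTER_CUBIC))
a=cv2.imread("pics/scene0.png")[110:250,270:440]; cv2.imwrite("pics/scenec.png",cv2.resize(a,None,fx=4,fy=4,interpolation=cv2.INTER_CUBIC))
```

```text
(no output)
```

View pics/topc.png

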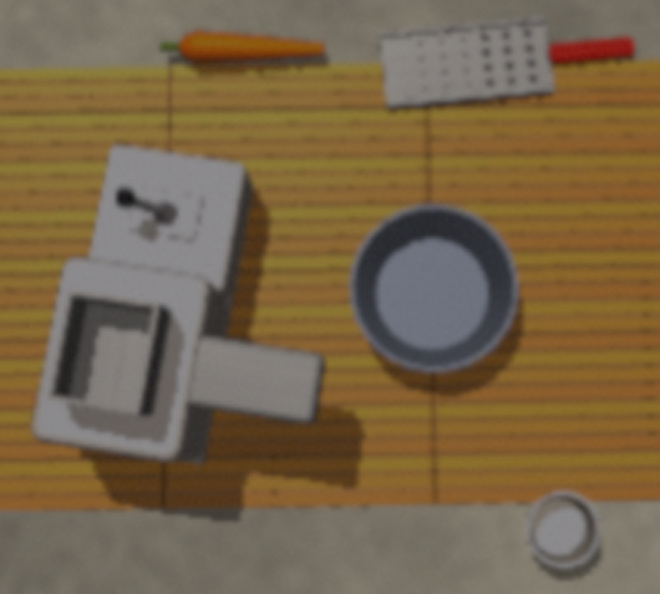

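View pics/scenec.png

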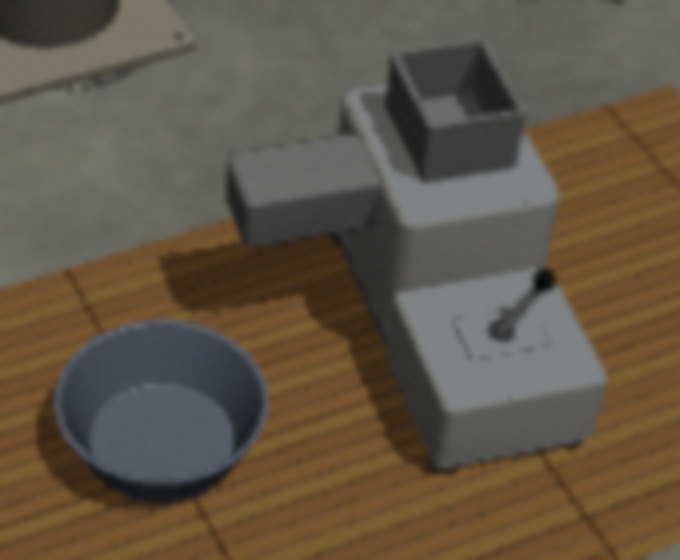

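```bash
cat > h.py <<'E'
import numpy as np,cv2
from bench import r
P={n:r.camera_params(n) for n in("scene","top")}
def proj(n,X):
    p=P[n];K=np.array([[p['fx'],0,p['cx']],[0,p['fy'],p['cy']],[0,0,1]])
    return cv2.projectPoints(np.array(X,float).reshape(-1,1,3),cv2.Rodrigues(np.array(p['R']))[0],np.array(p['t'],float),K,np.array(p['D']))[0][:,0]
def onz(n,uv,z):
    p=P[n];K=np.array([[p['fx'],0,p['cx']],[0,p['fy'],p['cy']],[0,0,1]])
    a,b=cv2.undistortPoints(np.array([[uv]],float),K,np.array(p['D']))[0,0]
    R=np.array(p['R']);c=-R.T@np.array(p['t']);d=R.T@[a,b,1];return c+d*(z-c[2])/d[2]
T=lambda u,v:(195+u/3.3,120+v/3.3)
S=lambda u,v:(270+u/4,110+v/4)
E
python3 - <<'E'
from h import *
from scipy.optimize import least_squares
obs=[("top",T(113,147),(65,-200,85)),("top",T(246,166),(-65,-200,85)),("top",T(324,354),(-170,-30,155)),("top",T(308,421),(-170,30,155)),
("top",T(68,260),(65,-80,160)),("top",T(170,460),(-65,80,160)),("top",T(35,438),(65,80,160)),("top",T(125,197),(27,-140,136)),
("scene",S(450,415),(-65,-200,85)),("scene",S(605,377),(65,-200,85)),("scene",S(230,155),(-170,30,155)),("scene",S(243,192),(-170,-30,155)),("scene",S(545,280),(27,-140,136))]
def W(q,o): c,s=np.cos(q[2]),np.sin(q[2]);return np.array([q[0]+c*o[0]-s*o[1],q[1]+s*o[0]+c*o[1],o[2]])
f=lambda q:np.concatenate([proj(n,W(q,o))[0]-uv for n,uv,o in obs])
s=least_squares(f,[500,150,1.5],loss='soft_l1',x_scale=[100,100,1]);q=s.x
print(q[:2],np.degrees(q[2]));print(f(q).reshape(-1,2).round(1).tolist())
for n,o in dict(spout=(-145,0,95),tip=(27,-140,136),tipon=(-27,-140,136),piv=(0,-140,88),neck1=(-170,-30,155),neck2=(-170,30,155),dk1=(-65,-200,85),dk2=(65,-200,85),dk3=(-65,-80,85)).items(): print(n,W(q,o).round(1))
m=onz("top",T(434.5,288.5),55);print("bowl top",m, "L,R,t,b",[onz("top",T(*u),55)[:2].round(1).tolist() for u in((351,288),(518,288),(434,205),(434,372))])
print("bowl scene L,R",onz("scene",S(55,392),55),onz("scene",S(268,400),55),"far",onz("scene",S(155,320),55))
print("ramekin",onz("top",T(564,533),42),"jar",onz("top",(428,273),86))
print("flat",[onz("top",T(*u),14)[:2].round() for u in((382,40),(388,108),(633,48))],"carrot",onz("top",T(325,50),15)[:2])
E
```

```text
[460.39860904 157.84679652] 80.02149747924769
[[-1.3, -2.2], [-0.1, -1.5], [-0.6, -0.4], [0.6, 0.7], [-2.2, -2.7], [1.6, 0.8], [-3.7, -0.2], [-0.3, -0.2], [-2.6, -1.7], [0.5, -0.2], [-2.6, -1.4], [-0.7, 2.6], [-1.4, -0.2]]
spout [435.3  15.   95. ]
tip [603.  160.2 136. ]
tipon [593.6 107.  136. ]
piv [598.3 133.6  88. ]
neck1 [460.5 -14.8 155. ]
neck2 [401.4  -4.4 155. ]
dk1 [646.1  59.2  85. ]
dk2 [668.6 187.2  85. ]
dk3 [527.9  80.   85. ]
bowl top [ 528.11533956 -115.12531108   55.        ] L,R,t,b [[529.8, -36.7], [527.4, -193.7], [608.2, -116.3], [449.8, -113.0]]
bowl scene L,R [ 496.77036379 -180.68649359   55.        ] [567.20514716 -38.69715707  55.        ] far [459.39948852 -83.4859605   55.        ]
ramekin [ 299.89301239 -230.70007368   42.        ] jar [ 323.0637495  -410.00342357   86.        ]
flat [array([788., -69.]), array([717., -74.]), array([ 777., -323.])] carrot [777.84644096 -11.53867585]
```

```bash
python3 -c "
from bench import r
print(r.camera_params('wrist')['mount'])"; python3 -m handwheel '[[0,0,-0.03,6.85],[0,0,-0.03,6.85],[0,0,-0.03,6.85],[0,0,-0.02,6.85],[0,0,0,0]]' 0.0854
```

```text
[[-1.08306125e-03 -9.53323410e-01 -3.01949174e-01  7.75478432e+01]
 [ 9.99999353e-01 -9.27642048e-04 -6.58116303e-04  2.16246347e-02]
 [ 3.47296928e-04 -3.01949691e-01  9.53323798e-01 -1.41765715e+02]
 [ 0.00000000e+00  0.00000000e+00  0.00000000e+00  1.00000000e+00]]
time: 0.6
tool_pos: [272.8, 535.8, 345.1]
tcp_rot: [179.7, -0.1, 125.5]
ft_force: [0.4, -0.1, 0.4]
finger_gap: 85.4
grip_force: 0.0
```

```bash
python3 -m handwheel '[[-0.039,-0.0086,0,0],[-0.039,-0.0086,0,0],[-0.039,-0.0086,0,0],[-0.039,-0.0086,0,0],[-0.039,-0.0086,0,0],[-0.039,-0.0086,0,0],[-0.039,-0.0086,0,0],[-0.039,-0.0086,0,0],[-0.039,-0.0086,0,0],[-0.039,-0.0086,0,0]]' && python3 -m handwheel '[[-0.039,-0.0086,0,0],[-0.039,-0.0086,0,0],[-0.039,-0.0086,0,0],[-0.039,-0.0086,0,0],[-0.039,-0.0086,0,0],[-0.039,-0.0086,0,0],[-0.039,-0.0086,0,0],[-0.039,-0.0086,0,0],[-0.039,-0.0086,0,0],[-0.039,-0.0086,0,0]]' && python3 -m handwheel '[[0,0,0,8.5],[0,0,0,8.5],[0,0,0,8.5],[0,0,0,8.5],[0,0,0,8.5],[0,0,0,8.5],[0,0,0,8.5],[0,0,0,8.5],[0,0,0,8.5],[0,0,0,8.5]]' && python3 -m handwheel '[[0,0,0.02,8.5],[0,0,0.02,8.5],[0,0,0.02,8.5],[0,0,0.02,8.5],[0,0,0.02,8.5],[0,0,0.02,8.5],[0,0,0.02,8.5],[0,0,0.02,8.5],[0,0,0.02,8.5],[0,0,0.02,8.5]]'
```

```text
time: 1.6
tool_pos: [429.3, 166.0, 339.7]
tcp_rot: [-179.9, -0.0, 125.8]
ft_force: [1.1, 1.3, 0.1]
finger_gap: 85.2
grip_force: 0.0
time: 2.6
tool_pos: [586.6, -200.9, 339.3]
tcp_rot: [-179.9, -0.1, 125.8]
ft_force: [0.3, 0.2, 1.0]
finger_gap: 85.6
grip_force: 0.0
time: 3.6
tool_pos: [586.2, -199.3, 339.2]
tcp_rot: [-179.9, 0.1, 40.4]
ft_force: [1.1, 0.3, 0.5]
finger_gap: 85.4
grip_force: 0.0
time: 4.6
tool_pos: [585.5, -199.0, 138.6]
tcp_rot: [179.9, 0.1, -44.6]
ft_force: [-0.1, 0.0, -0.1]
finger_gap: 85.5
grip_force: 0.0
```

```bash
python3 -m handwheel '[[0,0,0.02,5],[0,0,0.02,4.8],[0,-0.0024,0.02,0],[0,0,0.02,0],[0,0,0.02,0],[0,0,0.018,0],[0,0,0,0]]'
python3 - <<'E'
from h import *
a=r.snapshot("scene")[110:260,230:420,::-1]; cv2.imwrite("pics/s1.png",cv2.resize(a,None,fx=4,fy=4,interpolation=cv2.INTER_CUBIC))
E
```

```text
time: 5.3
tool_pos: [584.9, -196.5, 18.3]
tcp_rot: [179.8, 0.4, -54.1]
ft_force: [-0.5, 0.8, 0.1]
finger_gap: 85.2
grip_force: 0.0
```

View pics/s1.png

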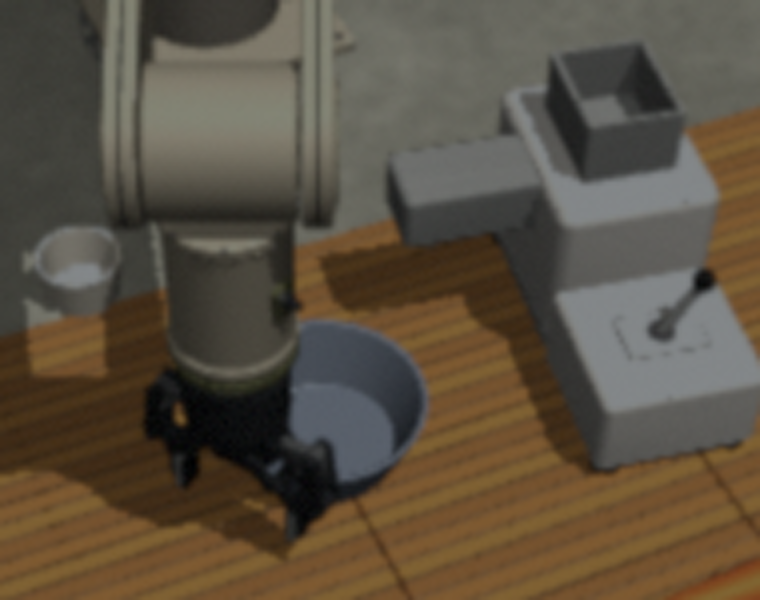

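The gripper straddles the far side of the bowl, with both fingers clear of it. Now I push along -x of the tool.

```bash
python3 -m handwheel '[[-0.006,0,0,0],[-0.006,0,0,0],[-0.006,0,0,0],[-0.006,0,0,0],[-0.006,0,0,0],[-0.006,0,0,0],[-0.006,0,0,0],[-0.006,0,0,0],[-0.006,0,0,0],[-0.006,0,0,0]]' && python3 -m handwheel '[[-0.007,0,0,0],[-0.007,0,0,0],[-0.007,0,0,0],[-0.007,0,0,0],[-0.007,0,0,0],[-0.007,0,0,0],[-0.006,0,0,0],[-0.004,0,0,0],[-0.002,0,0,0],[0,0,0,0]]'
python3 - <<'E'
from h import *
a=r.snapshot("top")[120:300,195:395,::-1]; a=cv2.resize(a,None,fx=3.3,fy=3.3,interpolation=cv2.INTER_CUBIC)
cv2.imwrite("pics/t2.png",a)
E
```

```text
time: 6.35
tool_pos: [553.5, -149.4, 23.6]
tcp_rot: [-180.0, -0.0, -54.2]
ft_force: [3.4, -2.8, 3.1]
finger_gap: 85.5
grip_force: 2.1
time: 7.35
tool_pos: [521.5, -105.2, 23.1]
tcp_rot: [180.0, 0.0, -54.2]
ft_force: [1.8, -1.2, 1.5]
finger_gap: 85.4
grip_force: 1.4
```

View pics/t2.png

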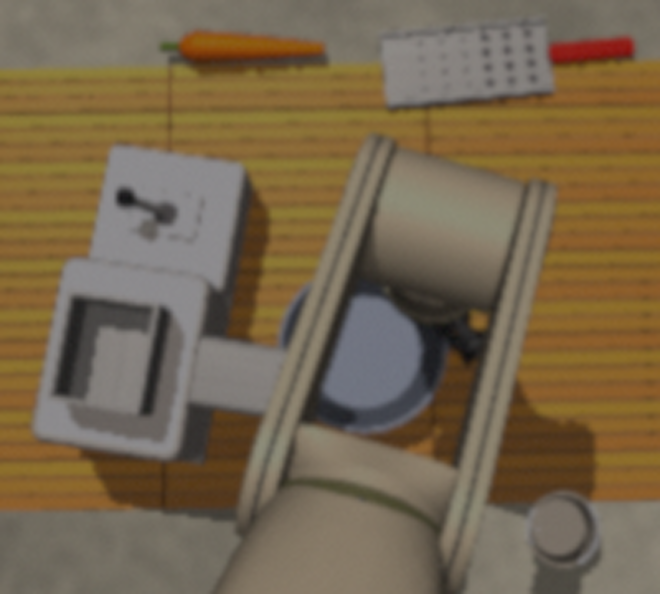

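The bowl has moved to roughly crop (365,348), i.e. about (471,-50), and its neighbours haven't moved. The final part of the push is about 55 mm.

```bash
python3 -m handwheel '[[-0.007,-0.001,0,0],[-0.008,-0.001,0,0],[-0.008,-0.001,0,0],[-0.008,-0.001,0,0],[-0.008,-0.001,0,0],[-0.007,-0.001,0,0],[-0.005,0,0,0],[-0.003,0,0,0],[-0.001,0,0,0],[0,0,0,0]]' && python3 -m handwheel '[[0.01,0,0,0],[0.03,0,0,0],[0.04,0,0,0],[0.02,0,-0.02,0],[0,0,-0.05,0],[0,0,-0.05,0],[0,0,-0.05,0],[0,0,-0.05,0],[0,0,-0.05,0],[0,0,-0.03,0]]'
python3 - <<'E'
from h import *
t=r.snapshot("top");s=r.snapshot("scene")
a=cv2.resize(t[170:270,235:395,::-1],None,fx=3.5,fy=3.5,interpolation=cv2.INTER_CUBIC)
b=cv2.resize(s[110:225,260:440,::-1],None,fx=3.1,fy=3.1,interpolation=cv2.INTER_CUBIC)[:240]
b=cv2.resize(b,(560,240))
cv2.imwrite("pics/t3.png",np.vstack([a,b]))
E
```

```text
time: 8.4
tool_pos: [494.4, -57.3, 23.2]
tcp_rot: [180.0, 0.0, -54.2]
ft_force: [0.6, -0.1, -0.2]
finger_gap: 85.5
grip_force: 0.8
time: 9.4
tool_pos: [554.1, -139.5, 328.2]
tcp_rot: [-179.8, -0.2, -54.2]
ft_force: [-1.1, 0.2, 0.2]
finger_gap: 85.6
grip_force: 0.0
```

View pics/t3.png

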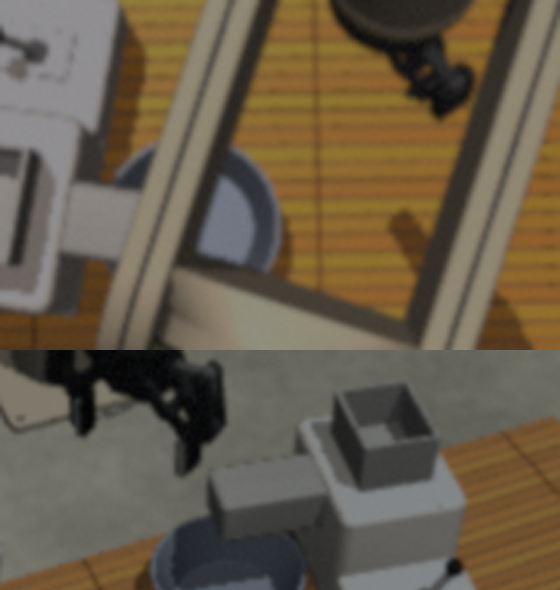

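The bowl is under the neck. In the stacked picture its right rim is at (281,215) in the top view, and its left and right rim extremes are at (152,565) and (305,572) in the scene view.

Run:
```python
from h import *
from scipy.optimize import least_squares
e=onz("top",(235+281/3.5,170+215/3.5),55)
t=np.linspace(0,2*np.pi,720)
def rim(x,y,z=55): return np.c_[x+80*np.cos(t),y+80*np.sin(t),0*t+z]
def f(q):
    a=proj("scene",rim(*q));b=proj("top",rim(*q));return [a[:,0].min()-(260+152/3.1),a[:,0].max()-(260+305/3.1),b[:,0].max()-(235+281/3.5)]
# check method on initial bowl
a=proj("scene",rim(528.5,-115.2));b=proj("top",rim(528.5,-115.2))
print("init pred",a[:,0].min(),a[:,0].max(),"obs",S(55,0)[0],S(268,0)[0],b[:,0].max(),T(518,0)[0])
s=least_squares(f,[440,0],x_scale=[100,100]);print(s.x,f(s.x),e)
```

```text
init pred 281.2293873026958 335.07645843271837 obs 283.75 337.0 352.44363357090566 351.969696969697
[459.35494771   1.6950979 ] [np.float64(-0.8687522764760729), np.float64(0.7372115436634203), np.float64(-0.14196145447778008)] [454.33182791 -78.67015066  55.        ]
```

The bowl centre is about 20 mm from the spout, well inside the 45 mm limit. Next I close the fingers, turn the tool, and move to the far side of the switch.

```bash
python3 -m handwheel '[[0,0,0,-8.4],[0,0,0,-8.4],[0,0,0,-8.4],[0,0,0,-8.4],[0,0,0,-8.4],[0,0,0,-8.4],[0,0,0,-8.4],[0,0,0,-8.4]]' 0 && python3 -m handwheel '[[0,0,0,-8.4],[0,0,0,-8.4],[0,0,0,-8.4],[0,0,0,-8.4],[0,0,0,-8.4],[0,0,0,-8.4],[0,0,0,-8.4],[0,0,0,-8.2]]' && python3 -m handwheel '[[0.0356,0,0,0],[0.0356,0,0,0],[0.0356,0,0,0],[0.0356,0,0,0],[0.0356,0,0,0],[0.0356,0,0,0],[0.0356,0,0,0],[0.0356,0,0,0],[0.0356,0,0,0],[0.0356,-0.004,0,0]]' && python3 -m handwheel '[[0,0,0.02,0],[0,0,0.03,0],[0,0,0.03,0],[0,0,0.03,0],[0,0,0.03,0],[0,0,0.03,0],[0,0,0.02,0],[0,0,0.013,0],[0,0,0,0]]'
python3 - <<'E'
from h import *
t=r.snapshot("top");s=r.snapshot("scene")
a=cv2.resize(t[150:270,205:365,::-1],None,fx=3.5,fy=3.5,interpolation=cv2.INTER_CUBIC)
b=cv2.resize(s[110:220,310:450,::-1],None,fx=4,fy=4,interpolation=cv2.INTER_CUBIC)[250:]
b=cv2.resize(s[140:180,330:450,::-1],(560,186))
cv2.imwrite("pics/t4.png",np.vstack([a,b]));
q=r.sense();print(q['tool_pos'],q['tcp_rot'])
E
```

```text
time: 10.3
tool_pos: [552.8, -139.0, 321.7]
tcp_rot: [-179.9, 0.1, 13.4]
ft_force: [0.8, -0.6, -0.4]
finger_gap: -0.3
grip_force: 0.0
time: 11.1
tool_pos: [552.8, -138.9, 321.7]
tcp_rot: [-179.9, -0.0, 80.4]
ft_force: [0.2, 0.3, -0.9]
finger_gap: 0.1
grip_force: 0.0
time: 12.1
tool_pos: [611.0, 213.6, 321.3]
tcp_rot: [-179.9, 0.1, 80.0]
ft_force: [0.2, -0.4, -0.5]
finger_gap: -0.1
grip_force: 0.0
time: 13.0
tool_pos: [609.0, 211.9, 116.7]
tcp_rot: [-179.7, 0.1, 80.0]
ft_force: [-1.1, 1.2, 0.4]
finger_gap: 0.1
grip_force: 0.0
[611.09939604 212.58478349 120.55577805] [-1.79997048e+02 -1.53746570e-03  8.00143572e+01]
```

View pics/t4.png

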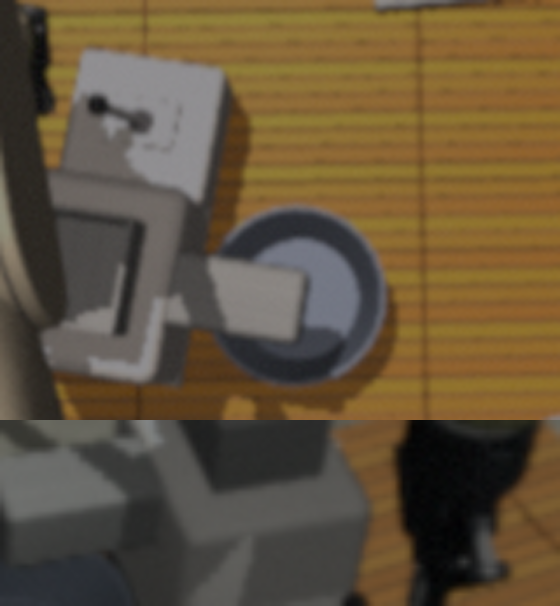

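The bowl's full rim is visible, centred at (297,296) in the crop. That is about (443,-1), or 18 mm from the spout. The fingers stand in line beyond the cap, so I push now.

```bash
python3 -m handwheel '[[-0.009,0,0,0],[-0.009,0,0,0],[-0.009,0,0,0],[-0.009,0,0,0],[-0.009,0,0,0],[-0.009,0,0,0],[-0.008,0,0,0],[-0.006,0,0,0],[-0.004,0,0,0],[0,0,0,0]]' && python3 -m handwheel '[[0,0,0,0],[0.02,0,0,0],[0.03,0,0,0],[0.03,0,0,0],[0,0,-0.03,0],[0,0,-0.05,0],[0,0,-0.05,0],[0,0,-0.03,0],[0,0,0,0]]'
python3 - <<'E'
from h import *
t=r.snapshot("top")
cv2.imwrite("pics/t5.png",cv2.resize(t[150:270,205:365,::-1],None,fx=3.5,fy=3.5,interpolation=cv2.INTER_CUBIC))
E
```

```text
time: 14.1
tool_pos: [598.1, 141.1, 120.0]
tcp_rot: [-180.0, 0.0, 80.0]
ft_force: [-0.6, -0.7, 0.3]
finger_gap: -0.1
grip_force: 0.0
time: 15.0
tool_pos: [614.8, 221.8, 287.9]
tcp_rot: [179.4, -0.3, 80.1]
ft_force: [-0.2, 0.0, -0.3]
finger_gap: -0.1
grip_force: 0.0
```

View pics/t5.png

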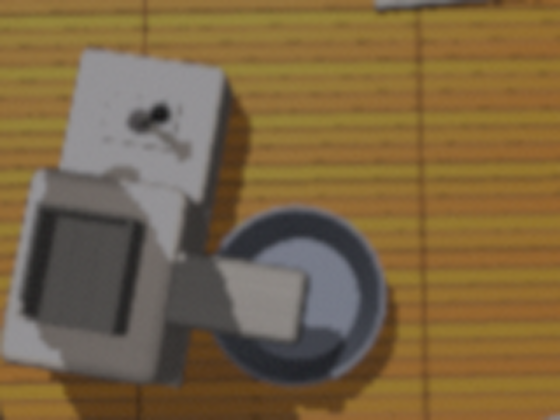

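The cap is now right of the pivot at (160,113), on the spout side, and the bowl hasn't moved. I'll check that against the predicted ON position.

Run:
```python
from h import *
for th in(0,.5,.8,.9,1.0):
    a=.5-th;o=55*np.sin(a);p=proj("top",(598.3+.173*o,133.6+.985*o,88+55*np.cos(a)))[0];print(th,(p-[205,150])*3.5)
print(r.sense()['time'])
```

```text
0 [ 97.22405893 103.11709354]
0.5 [126.70601197 106.2788488 ]
0.8 [146.55143743 109.94816742]
0.9 [153.07799733 111.39178901]
1.0 [159.43522459 112.91836276]
15.05
```

The cap sits exactly where 1.0 rad predicts, so I'm handing in.

```bash
python3 -c "
from bench import r
print(r.hand_in())"
```

```text
the job is handed in; nothing more can be done
None
```

The job is handed in at about 15 s: the bowl stands under the spout, about 18 mm off its centre by my measurement; the switch has snapped over to on; I saw no sign the jar, ramekin, hand grater or carrot moved, though I didn't re-measure them at the end; the judge returned no verdict.

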